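# Rack two plaster casts the right way round in the drying tray

## Task

Put the two loose plaster casts that have a tongue, one lying and one standing on its end, into the two empty bays of the drying tray, the same way round as the cast already in it: flat back down on the tray floor, tongue in the notch, shoulder up to the notched rail. Plaster chips, so set them down gently in the tray, and leave the cast already there and everything else on the bench where it is.

Things in the scene. Friction and masses are not known exactly. Their poses are not given: they have to be found in the camera images.
- tray: fixed plywood tray, 130 (own x) by 280 (y) mm, floor 6 thick; origin under its centre on the table; +x points roughly away from the robot. A rail along y near its far +x side (x +38 to +52 mm, 14 mm above the floor) has three notches 24 wide, 80 apart, one per bay. Side lips (inner faces y +-134 mm) rise 14 mm above the floor, the near lip (inner face x -59) 8 mm. Bays are not walled apart
- bay0 (a point): right-hand bay (-y), empty at the start: point on the tray floor, 6 mm above the table, where the origin of a cast lies when it is fully home, its shoulder touching the rail and its tongue in the notch; axes as the tray's, so a cast that is home has the same orientation as the tray
- bay2 (a point): left-hand bay (+y), empty at the start: point on the tray floor, 6 mm above the table, where the origin of a cast lies when it is fully home, its shoulder touching the rail and its tongue in the notch; axes as the tray's, so a cast that is home has the same orientation as the tray
- bay1 (a point): middle bay, taken by cast_done: point on the tray floor, 6 mm above the table, where the origin of a cast lies when it is fully home, its shoulder touching the rail and its tongue in the notch; axes as the tray's, so a cast that is home has the same orientation as the tray
- cast_lying: white plaster cast, 110 g +-30%: vaulted bar 66 mm long (own x), 40 wide (y), 40 high (z): flat back, upright sides to z 20, then a half cylinder. Tongue 14 long, 16 wide, 12 high on its +x end, flush with the back. Origin: centre of the bar's flat back; +z towards the crown. Lies on its back on the table, turned up to 130 degrees either way from +x
- cast_standing: white plaster cast, 110 g +-30%: vaulted bar 66 mm long (own x), 40 wide (y), 40 high (z): flat back, upright sides to z 20, then a half cylinder. Tongue 14 long, 16 wide, 12 high on its +x end, flush with the back. Origin: centre of the bar's flat back; +z towards the crown. Stands on its plain -x end, tongue up, vault facing away from the robot within some 45 degrees
- cast_done: white plaster cast, 110 g +-30%: vaulted bar 66 mm long (own x), 40 wide (y), 40 high (z): flat back, upright sides to z 20, then a half cylinder. Tongue 14 long, 16 wide, 12 high on its +x end, flush with the back. Origin: centre of the bar's flat back; +z towards the crown. Already home in the middle bay: the example to follow
- cast_lying_tongue (a point): middle of the end face of cast_lying's tongue, at (47, 0, 6) mm in the cast's frame
- cast_standing_tongue (a point): middle of the end face of cast_standing's tongue, at (47, 0, 6) mm in the cast's frame
- cast_done_tongue (a point): middle of the end face of cast_done's tongue, at (47, 0, 6) mm in the cast's frame
- offcut: a plaster offcut, same half-round section but only 48 mm long and with no tongue; bystander
- jar: amber glass jar with steel lid, 64 mm diameter, 85 mm high; bystander
- bowl: yellow plastic mixing bowl, 100 mm diameter, 50 mm high; bystander
- cup: white plastic cup, 72 mm diameter, 80 mm high; bystander
- brush: brush lying flat, its length along its own x, handle to -x; bystander
- spatula: spatula lying flat, its length along its own x, handle to -x; bystander
- weight: brass knobbed weight, 48 mm diameter, 50 mm high; bystander
Not all that is in view belongs to the job. What is shaped like the cast_lying but black or purple is not meant.

How it is judged:
By the outcome, as a careful person would: the job done as asked, in the order asked, and still so for the second after the job is handed in, with the robot touching nothing.
It also fails if it takes over 62 s, if anything falls off the work surface, if the arm or the gripper's body presses on something with over 40 N, if the wrist force passes 120 N, or if a joint passes its speed limit or range.

## Robot

A 7-joint arm with a two-finger parallel gripper is mounted at the origin on the work surface. World frame = base frame: x ahead of the robot, y to its left, z up, the work surface at z = 0. Lengths are in m, angles in rad, forces in N, time in s.
With the tool pointing down it reaches from about 0.4 to 0.875 m from the base axis. Payload 19.3 kg.
Tool frame: the origin (TCP) lies midway between the tips of the shut fingers; the grasp point (between the pads) lies 19 mm behind it; z points along the fingers, y is the direction in which the jaws open and shut (so a half turn about z gives the same grasp; the last joint's range is limited). The gripper opens to 85 mm and grips with 20 to 120 N. Pads are 22 mm wide; open, the fingers measure 114 mm over their backs; the gripper's body (76 mm by 85 mm) begins 54 mm behind the grasp point. The pads swing forward as they close: fully open they stand 13 mm farther back than shut.
Start: joints at [1.154, 0.521, -0.036, 1.599, 0.021, 1.021, -0.113], TCP at [0.212, -0.588, 0.231] pointing down, gripper open.
Joint ranges: [-2.91, 2.91], [-0.3, 2.13], [-1.5, 1.42], [0.17, 2.43], [-1.26, 4.41], [0.16, 1.93], [-2.52, 2.52]. Speed limits (rad/s): [1.89, 1.89, 2.39, 2.39, 3.01, 3.01, 3.01].

## Interface

Orientations are given as [roll, pitch, yaw] about the fixed x, y, z axes, in that order (R = Rz(yaw) Ry(pitch) Rx(roll)).
In Python, from workcell import bot, eyes gives the robot as it stands. The module is installed in compiled form; this text tells all that it offers.
- The arm moves only by the shell command python3 -m jog 'ROWS' [FORCE]. ROWS is JSON, a list of rows, each an object with "delta_pos": the shift along the world's x, y, z in mm, a list of three; "spin": the turn about the world's z in rad; "claw": the closure, from 0 (fully open) to 1 (shut). In form: [{"delta_pos": [tx, ty, tz], "spin": spin, "claw": claw}, ...]. A call has 1 to 8 rows; each row is the pose to reach, as a shift and turn from the pose measured when the call began; what a row does not reach only later rows make up. A row lasts 1/10 s, in which the tool goes at most 50 mm and 8.59 degrees, less where a joint would pass 70% of its speed; a pose out of reach is approached as far as the arm can. A call with a gripper value outside its range is refused whole. The fingers move at their own pace and stop on an object; FORCE is the grip in N (left out, the last holds). Time passes only in rows, so rows that repeat a pose let the fingers close. It gives the time, the measured TCP pose, the force and the opening at its end, in the units of the state.
- bot.observe(): the state, without advancing time (a new reading comes with each control period).
- eyes.grab_frame(name): name is "scene" or "top" or "wrist"; returns the picture (420x560x3 uint8, blue, green, red); there is no depth.
- eyes.camera_params(name): a dict with "fx", "fy", "cx", "cy" (pixels), "origin" and "attitude" of the camera in the world. Camera axes: x right, y up, looking along -z (the intrinsics and any distortion apply to the point x, -y, -z); pixel columns grow to the right and rows downward; lengths in m; the calibration is good to about 2 mm. A picture is of the moment at which its call begins: read the wrist's pose just before it. camera_params takes no time and is no camera call; for the wrist camera it gives the pose at the moment of the call.
- bot.job_done(): hands the job in, once; it reports no verdict.
The state is a dict: "clock": time; "qpos": joint angles; "qd": joint speeds; "joint_efforts": joint torques, N m; "position": TCP position; "tool_rot": TCP orientation; "force": force on the tool from outside, world axes, zero at the start; "moment": the same for the moment, N m; "grip_width": finger opening in m.
Only numpy, scipy, OpenCV 4.12 (cv2) and the standard library are available. Lean on these libraries where they do the work, as an engineer would, in place of code of your own. Each camera call takes 0.05 s, during which the arm holds its last target. There are 200 camera calls.

## Working session

There is one attempt and no reset: what is moved stays moved. The work goes in short steps, Python scripts to look and compute and a shell command to move; the robot and the scene stay as the last step left them, time stands still between calls to the robot, and variables do not carry over. Pictures are saved under pics/ and viewed, about 8 in all and at most 12, crops included, and the job is handed in when it is done.

```bash
mkdir -p pics
cat > h.py <<'E'
import numpy as np, cv2
from workcell import bot, eyes
from scipy.spatial.transform import Rotation as R
def cam(n):
    p=eyes.camera_params(n); return p
def snap(n,f):
    p=eyes.camera_params(n); im=eyes.grab_frame(n); cv2.imwrite('pics/'+f+'.png',im); return im,p
def rot(p):
    a=np.array(p['attitude'],float)
    return a if a.shape==(3,3) else R.from_euler('xyz',a).as_matrix()
def ray(p,u,v):
    d=np.array([(u-p['cx'])/p['fx'],-(v-p['cy'])/p['fy'],-1.]); return np.array(p['origin']),rot(p)@d
def onz(p,u,v,z):
    o,d=ray(p,u,v); return o+d*(z-o[2])/d[2]
def proj(p,X):
    c=(np.atleast_2d(X)-np.array(p['origin']))@rot(p)
    return np.c_[p['cx']+p['fx']*c[:,0]/-c[:,2],p['cy']-p['fy']*c[:,1]/-c[:,2]]
def tri(obs):
    A=np.zeros((3,3));b=np.zeros(3)
    for p,u,v in obs:
        o,d=ray(p,u,v);d/=np.linalg.norm(d);M=np.eye(3)-np.outer(d,d);A+=M;b+=M@o
    return np.linalg.solve(A,b)
E
python3 - <<'E'
from h import *
print(bot.observe())
for n in ['scene','top']:
    im,p=snap(n,n+'0'); print(n,p)
print(cam('wrist'))
E
```

```text
{'clock': 0.0, 'qpos': array([ 1.15378412,  0.52200526, -0.03631506,  1.59996214,  0.02120774,
        1.02111783, -0.11283285]), 'qd': array([-1.49402542e-03,  8.02610011e-05,  1.35044087e-03,  8.56912585e-04,
        2.14986721e-03, -1.64661946e-05,  1.31460114e-04]), 'joint_efforts': array([-1.43441866e-06, -9.27120066e+01,  1.98001854e+00, -3.69936347e+01,
        1.78049400e-02,  8.12349172e-03, -3.97725569e-05]), 'position': array([ 0.21228721, -0.58750227,  0.23074775]), 'tool_rot': array([-3.14048904e+00,  9.14734632e-05,  3.46761955e-01]), 'force': array([-0.16264817,  0.27920486,  0.02299138]), 'moment': array([ 0.00451788,  0.00359296, -0.00344221]), 'grip_width': 0.08554722253392769}
scene {'fx': 495.87266693506336, 'fy': 495.87266693506336, 'cx': 282.50385260092565, 'cy': 205.82307569207686, 'origin': array([1.33875061, 0.00911695, 1.08699433]), 'attitude': array([0.65425014, 0.0101469 , 1.70456648])}
top {'fx': 412.25868700560886, 'fy': 412.25868700560886, 'cx': 280.1277010974531, 'cy': 210.61566371490176, 'origin': array([ 0.43589486, -0.1217187 ,  1.17663719]), 'attitude': array([ 0.12340144,  0.02285398, -1.55546522])}
{'fx': 334.15420281867176, 'fy': 334.15420281867176, 'cx': 283.3547800479326, 'cy': 207.4169263621558, 'origin': array([ 0.27792038, -0.56276972,  0.37299669]), 'attitude': array([-2.79862550e-01,  1.17274463e-03, -1.22460273e+00])}
```

View pics/top0.png

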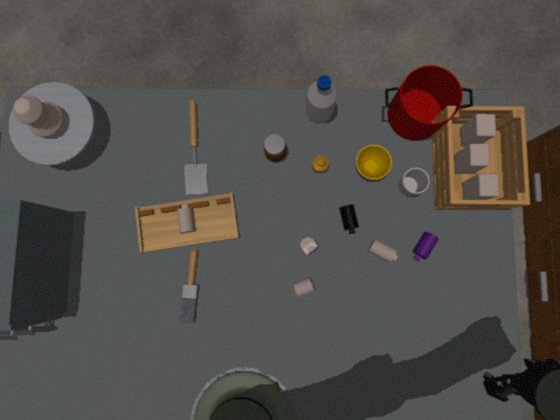

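View pics/scene0.png

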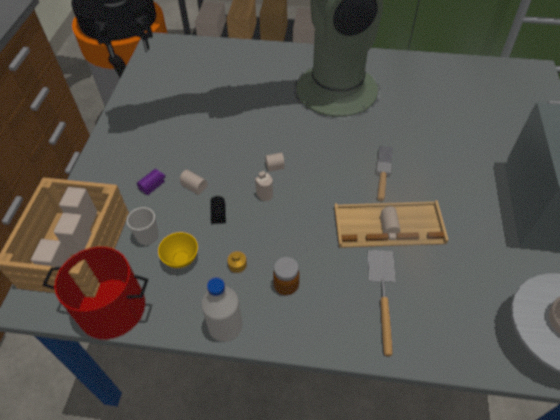

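Top view: tray at (187,222) with its rail on the far side. Lying cast at (383,251), tongue to the lower right. Standing cast at (308,246), offcut at (303,288). The scene view agrees: lying (193,181), standing (265,187), offcut (275,160). Next I'll get coarse positions.

Run:
```python
from h import *
T=cam('top');S=cam('scene')
for n,a,b in [('lying',(383,250),(193,181)),('standing',(308,246),(265,187)),('offcut',(303,288),(275,160)),('tray',(187,222),(390,224))]:
    print(n,tri([(T,*a),(S,*b)]).round(3),onz(T,*a,.03).round(3))
print('bottle',onz(T,321,95,.0),'cup',onz(T,416,181,.08),'purple',onz(T,426,245,.03),'black',onz(T,348,218,.03))
t=cv2.imread('pics/top0.png');s=cv2.imread('pics/scene0.png')
c=np.zeros((600,800,3),np.uint8)
def put(im,x,y,w,h,X,Y,W):
    q=cv2.resize(im[y:y+h,x:x+w],None,fx=W,fy=W,interpolation=cv2.INTER_CUBIC); c[Y:Y+q.shape[0],X:X+q.shape[1]]=q
put(t,285,230,130,75,0,0,4); put(t,130,188,115,66,0,300,4)
put(s,170,145,50,60,530,0,5); put(s,330,195,120,55,470,330,2.75); put(s,245,145,50,60,460+70,500-0,1.6)
c=cv2.convertScaleAbs(c,alpha=1.3)
cv2.imwrite('pics/comp.png',c)
```

```text
lying [ 0.472 -0.378  0.018] [ 0.472 -0.378  0.03 ]
standing [ 0.479 -0.169  0.032] [ 0.48  -0.172  0.03 ]
offcut [ 0.364 -0.157  0.019] [ 0.365 -0.159  0.03 ]
tray [0.544 0.177 0.006] [0.542 0.168 0.03 ]
bottle [ 0.92932568 -0.20882952  0.        ] cup [ 0.65621627 -0.4581846   0.08      ] purple [ 0.48739501 -0.49638053  0.03      ] black [ 0.55936421 -0.28282006  0.03      ]
```

View pics/comp.png

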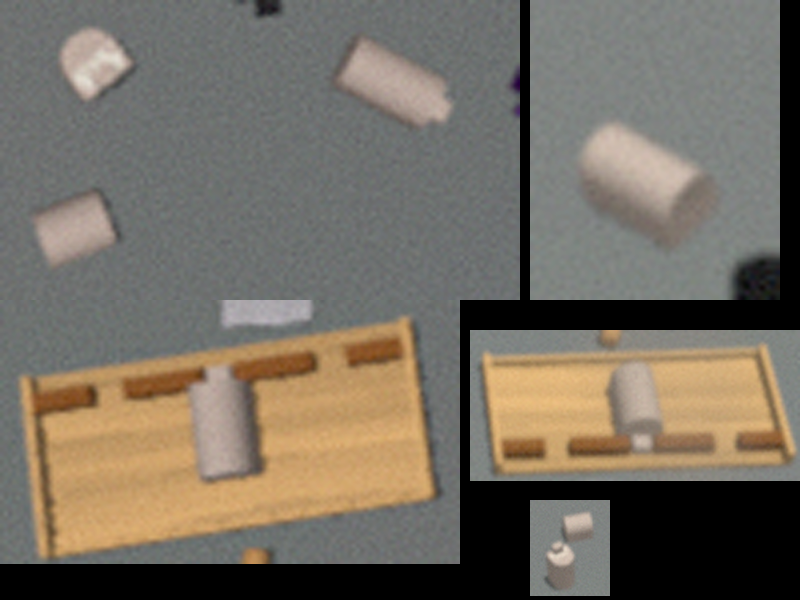

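The composite shows the lying cast's tongue pointing right and down, so its yaw is about -117°. The standing cast's back faces right and down in the top view (yaw of its back normal about -142°). The tray is turned about +8.5° with the rail on the far side. I'll move above the lying cast.

```bash
python3 -m jog '[{"delta_pos":[50,40,0],"spin":0.15,"claw":0},{"delta_pos":[90,75,-10],"spin":0.3,"claw":0},{"delta_pos":[130,105,-20],"spin":0.45,"claw":0},{"delta_pos":[165,135,-30],"spin":0.6,"claw":0},{"delta_pos":[200,165,-40],"spin":0.75,"claw":0},{"delta_pos":[240,195,-50],"spin":0.75,"claw":0},{"delta_pos":[260,210,-60],"spin":0.75,"claw":0},{"delta_pos":[260,210,-60],"spin":0.75,"claw":0}]'
python3 - <<'E'
from h import *
o=bot.observe();print(o['position'],o['tool_rot'],o['qpos'])
im,p=snap('wrist','w1');print(p['origin'],p['attitude'])
E
```

```text
clock: 0.9
position: [0.4762, -0.3722, 0.169]
tool_rot: [-3.139, -0.003, 1.104]
force: [-0.9, 0.1, 0.3]
grip_width: 0.0855
[ 0.47623796 -0.37220875  0.16897147] [-3.13905474e+00 -3.13410748e-03  1.10396223e+00] [ 0.74749173  0.57016307 -0.26163331  1.70307982  0.17616736  0.89433788
 -0.0524095 ]
[ 0.50760413 -0.30919746  0.31141065] [-0.27644671  0.00294485 -0.46742935]
```

View pics/w1.png

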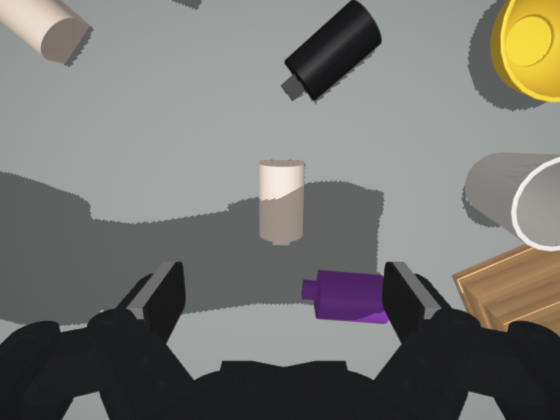

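The wrist view shows the lying cast in line with the tool. Its bar runs from about (282,162) to (282,240) and its tongue is at (282,243), pointing to the image bottom (tool -x). I'll fit its silhouette for an accurate pose, with z free as a check.

```bash
cat >> h.py <<'E'
from scipy.optimize import minimize
from scipy.ndimage import gaussian_filter
def model(x,y,yaw,z=0):
    a=np.linspace(0,np.pi,13); sec=[(-20,0),(20,0)]+[(20*np.cos(t),20+20*np.sin(t)) for t in a]
    bar=np.array([(X,Y,Z) for X in(-33,33) for Y,Z in sec])
    ton=np.array([(X,Y,Z) for X in(30,47) for Y in(-8,8) for Z in(0,12)])
    Rz=R.from_euler('z',yaw).as_matrix()
    return [(m/1000.)@Rz.T+[x,y,z] for m in(bar,ton)]
def sil(p,q,shape=(420,560),k=4):
    im=np.zeros((shape[0]*1,shape[1]),np.uint8)
    for m in model(*q):
        h=cv2.convexHull(proj(p,m).astype(np.float32))
        cv2.fillConvexPoly(im,np.round(h*16).astype(np.int32),255,cv2.LINE_AA,4)
    return im/255.
def warm(im,t=8): 
    f=cv2.GaussianBlur(im,(3,3),0).astype(int); return ((f[...,2]-f[...,0])>t).astype(np.uint8)
def comp(m,u,v):
    n,l=cv2.connectedComponents(m); return (l==l[int(v),int(u)]).astype(float)
def fit(views,q0):
    f=lambda q: sum(((gaussian_filter(sil(p,q),1)-gaussian_filter(m,1))**2).sum() for p,m in views)
    s=np.eye(len(q0))*np.array([.008,.008,.1,.008][:len(q0)])
    return minimize(f,q0,method='Nelder-Mead',options=dict(initial_simplex=np.vstack([q0,np.array(q0)+s]),xatol=1e-5,fatol=.5,maxiter=300))
E
python3 - <<'E'
from h import *
im=cv2.imread('pics/w1.png')
p=dict(cam('wrist'))
m=comp(warm(im),282,190);print(m.sum(), im[180,282],im[225,282],im[190,200],im[130,200])
r=fit([(p,m)],[.472,-.378,-2.035]);print(r.x,r.fun)
T=cam('top');it=cv2.imread('pics/top0.png');mt=comp(warm(it),383,250);print(mt.sum())
r=fit([(p,m),(T,mt)],list(r.x)+[0.]);print(r.x,r.fun)
print(bot.observe()['position'],bot.observe()['tool_rot'])
E
```

```text
3641.0 [226 235 244] [136 145 157] [164 166 162] [163 165 161]
[ 0.4683496  -0.37782472 -2.05166312] 23.70239024234163
394.0
[ 0.46797965 -0.37889912 -2.0493295  -0.00403944] 56.003555619092424
[ 0.47396808 -0.37487224  0.1696228 ] [-3.13894795e+00 -1.27530250e-03  1.10116271e+00]
```

```bash
python3 -m jog '[{"delta_pos":[-5,-3,-40],"spin":-0.01,"claw":0},{"delta_pos":[-5,-3,-80],"spin":-0.01,"claw":0},{"delta_pos":[-5,-3,-115],"spin":-0.01,"claw":0},{"delta_pos":[-5,-3,-145],"spin":-0.01,"claw":0},{"delta_pos":[-5,-3,-160],"spin":-0.01,"claw":0},{"delta_pos":[-5,-3,-168],"spin":-0.01,"claw":0},{"delta_pos":[-5,-3,-168],"spin":-0.01,"claw":0},{"delta_pos":[-5,-3,-168],"spin":-0.01,"claw":0}]' 30
```

```text
clock: 1.75
position: [0.4694, -0.3785, 0.0028]
tool_rot: [-3.14, -0.001, 1.091]
force: [-0.7, 0.5, 0.7]
grip_width: 0.0854
```

```bash
python3 -m jog '[{"delta_pos":[0,0,0],"spin":0,"claw":0.3},{"delta_pos":[0,0,0],"spin":0,"claw":0.4},{"delta_pos":[0,0,0],"spin":0,"claw":0.5},{"delta_pos":[0,0,0],"spin":0,"claw":1},{"delta_pos":[0,0,0],"spin":0,"claw":1},{"delta_pos":[0,0,0],"spin":0,"claw":1},{"delta_pos":[0,0,0],"spin":0,"claw":1},{"delta_pos":[0,0,0],"spin":0,"claw":1}]' 30
```

```text
clock: 2.55
position: [0.4696, -0.3787, 0.0035]
tool_rot: [-3.141, -0.001, 1.091]
force: [-1.3, 0.4, 8.4]
grip_width: 0.0395
```

```bash
python3 -m jog '[{"delta_pos":[0,0,20],"spin":0,"claw":1},{"delta_pos":[0,0,60],"spin":0,"claw":1},{"delta_pos":[0,0,110],"spin":0,"claw":1},{"delta_pos":[5,40,150],"spin":0,"claw":1},{"delta_pos":[10,80,180],"spin":0.0,"claw":1},{"delta_pos":[15,125,200],"spin":0.0,"claw":1},{"delta_pos":[20,175,200],"spin":0.0,"claw":1},{"delta_pos":[20,225,200],"spin":0.0,"claw":1}]' && python3 -m jog '[{"delta_pos":[10,50,0],"spin":0,"claw":1},{"delta_pos":[10,100,0],"spin":0,"claw":1},{"delta_pos":[10,150,0],"spin":0,"claw":1},{"delta_pos":[10,200,0],"spin":0,"claw":1},{"delta_pos":[10,235,0],"spin":0.0,"claw":1},{"delta_pos":[10,250,0],"spin":0.0,"claw":1},{"delta_pos":[10,250,0],"spin":0.0,"claw":1},{"delta_pos":[10,250,0],"spin":0.0,"claw":1}]'
python3 - <<'E'
from h import *
o=bot.observe();print(o['position'],o['tool_rot'],o['qpos'],o['force'])
im,p=snap('wrist','w2');print(p['origin'],p['attitude'])
np.save('w2.npy',p,allow_pickle=True)
E
```

```text
clock: 3.35
position: [0.49, -0.1579, 0.2046]
tool_rot: [3.14, -0.001, 1.091]
force: [1.3, 0.2, -2.2]
grip_width: 0.0389
clock: 4.15
position: [0.4999, 0.0916, 0.2045]
tool_rot: [3.14, -0.001, 1.091]
force: [-0.1, -0.3, -0.4]
grip_width: 0.039
[0.4998926  0.09155594 0.2045142 ] [ 3.13985346e+00 -5.92237589e-04  1.09069634e+00] [ 0.00267612  0.39108296 -0.38715866  1.91884439  0.19134613  0.86550992
 -0.96259412] [-0.10271522 -0.32062949 -0.36251239]
[0.53170291 0.15478639 0.34679185] [-0.27895575 -0.0013667  -0.48066636]
```

View pics/w2.png

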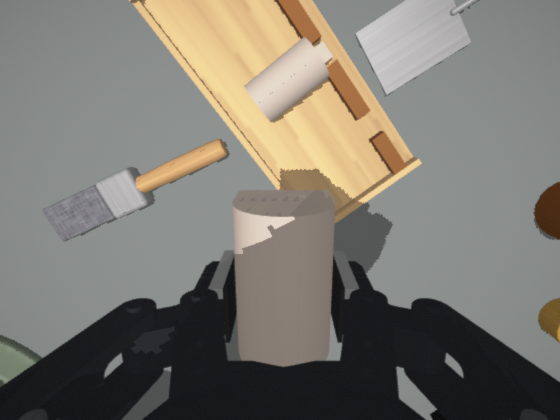

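The cast is held straight. The tray's right end is in view, with rail pieces at (348,90) and (388,152) and the bay0 notch between them at about (372,125). cast_done is at (288,80). I'll fit the tray from the rail pieces in the wrist and top views, and cross-check against cast_done.

```bash
cat >> h.py <<'E'
def railsil(p,q,sh=(420,560)):
    x,y,yaw=q[:3]; dz=q[3] if len(q)>3 else 0
    im=np.zeros(sh,np.uint8); Rz=R.from_euler('z',yaw).as_matrix()
    for a,b in((-134,-92),(-68,-12),(12,68),(92,134)):
        m=np.array([(X,Y,Z) for X in(38,52) for Y in(a,b) for Z in(6,20)])/1000.@Rz.T+[x,y,dz]
        h=cv2.convexHull(proj(p,m).astype(np.float32)); cv2.fillConvexPoly(im,np.round(h*16).astype(np.int32),255,cv2.LINE_AA,4)
    return im/255.
E
python3 - <<'E'
from h import *
p=np.load('w2.npy',allow_pickle=True).item();im=cv2.imread('pics/w2.png')
T=cam('top');it=cv2.imread('pics/top0.png')
print(im[90,348],im[152,388],im[150,330],im[125,372],it[211,160],it[225,160],it[204,225], it[205,215])
hs=cv2.cvtColor(im,cv2.COLOR_BGR2HSV);ht=cv2.cvtColor(it,cv2.COLOR_BGR2HSV)
print(hs[90,348],hs[152,388],hs[150,330],ht[212,171],ht[225,160],ht[208,200])
def mk(i,t):
    f=cv2.GaussianBlur(i,(3,3),0).astype(float); return (f[...,1]/f[...,2]<t)&(f[...,2]-f[...,0]>25)
m=mk(im,.7).astype(np.uint8);m[185:]=0;m[:,430:]=0;m[:,:265]=0
mt=mk(it,.75).astype(np.uint8);z=np.zeros_like(mt);z[192:222,132:245]=1;mt*=z
print(m.sum(),mt.sum())
cv2.imwrite('pics/dbg.png',np.hstack([m[:190,200:450]*255,cv2.resize(mt[185:260,130:250]*255,(304,190))]))
w=lambda q,vs: sum(k*((gaussian_filter(railsil(pp,q)*g,1)-gaussian_filter(mm.astype(float),1))**2).sum() for pp,mm,k,g in vs)
g=np.ones((420,560));g[185:]=0
for vs,q0 in (([(p,m,1,g)],[.544,.172,.14]),([(T,mt,1,1)],[.544,.172,.14]),([(p,m,1,g),(T,mt,3,1)],[.544,.172,.14,0])):
    s=np.vstack([q0,np.array(q0)+np.eye(len(q0))*.02]);r=minimize(w,q0,args=(vs,),method='Nelder-Mead',options=dict(initial_simplex=s,xatol=1e-5,fatol=.3,maxiter=400));print(r.x,r.fun)
q=r.x;c,s=np.cos(q[2]),np.sin(q[2])
for n,by in(('bay0',-.08),('bay1',0),('bay2',.08)): print(n,q[0]+c*.005-s*by,q[1]+s*.005+c*by)
E
```

```text
[ 67 111 168] [ 66 110 162] [140 195 230] [137 190 225] [ 67 103 136] [ 77 116 147] [ 73 104 134] [ 79 116 147]
[ 13 153 168] [ 14 151 162] [ 18 100 230] [ 16 117 140] [ 17 121 147] [ 16 118 136]
2278 426
[0.54284466 0.17757521 0.16383042] 436.1677726260551
[0.54423035 0.17511452 0.1647097 ] 25.60378720085997
[ 0.54498255  0.17674674  0.16160056 -0.0102293 ] 476.8772245717263
bay0 0.5627892543062226 0.09859354935742023
bay1 0.5499174045595953 0.17755123096029057
bay2 0.5370455548129679 0.2565089125631609
```

View pics/dbg.png

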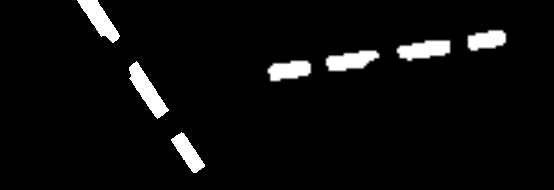

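Run:
```python
from h import *
p=np.load('w2.npy',allow_pickle=True).item();im=cv2.imread('pics/w2.png')
f=cv2.GaussianBlur(im,(3,3),0);hs=cv2.cvtColor(f,cv2.COLOR_BGR2HSV)
m=(hs[...,1]<45).astype(np.uint8);m[130:]=0;m[:,335:]=0;m=comp(m,288,80);print(m.sum())
f=lambda q:((gaussian_filter(sil(p,(*q[:3],.006)),1)-gaussian_filter(m,1))**2).sum()
q0=[.549,.177,.16];r=minimize(f,q0,method='Nelder-Mead',options=dict(initial_simplex=np.vstack([q0,np.array(q0)+np.eye(3)*.01]),xatol=1e-5,fatol=.3));print(r.x,r.fun)
q=[.5444-0,.1765,r.x[2]]
d=im.copy()
for s,cw in((sil(p,(*r.x,.006)),(0,0,255)),(railsil(p,[.54284,.17757,.1638]),(255,0,0)),(railsil(p,[r.x[0]-.005*np.cos(.163),r.x[1]-.005*np.sin(.163),.163]),(0,255,0))):
    cs,_=cv2.findContours((s>.5).astype(np.uint8),0,1);cv2.drawContours(d,cs,-1,cw,1)
cv2.imwrite('pics/ov.png',cv2.resize(d[:190,220:430],None,fx=3.1,fy=3.1,interpolation=cv2.INTER_NEAREST))
```

```text
3598.0
[0.54660425 0.17690522 0.17018777] 178.6807113870746
```

View pics/ov.png

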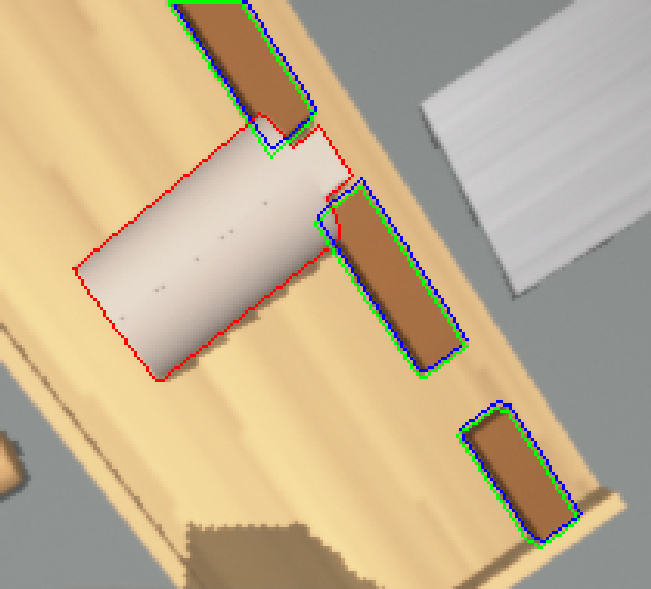

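The overlay agrees well. The green and blue rail outlines sit on the real rail, and cast_done sits in its outline. I adopt tray yaw 0.165 and bay1 (0.547, 0.1775), which gives bay0 (0.560, 0.0986) and bay2 (0.534, 0.2564). Next I turn the held cast and go to bay0, 5 mm short.

```bash
python3 -m jog '[{"delta_pos":[5,0,0],"spin":0.14,"claw":1},{"delta_pos":[15,0,0],"spin":0.28,"claw":1},{"delta_pos":[25,0,0],"spin":0.42,"claw":1},{"delta_pos":[35,2,0],"spin":0.56,"claw":1},{"delta_pos":[45,4,0],"spin":0.70,"claw":1},{"delta_pos":[55,6,0],"spin":0.84,"claw":1},{"delta_pos":[55,6,0],"spin":0.98,"claw":1},{"delta_pos":[55,6,0],"spin":1.12,"claw":1}]' && python3 -m jog '[{"delta_pos":[0,0,-10],"spin":0.14,"claw":1},{"delta_pos":[0,0,-25],"spin":0.28,"claw":1},{"delta_pos":[0,0,-40],"spin":0.42,"claw":1},{"delta_pos":[0,0,-55],"spin":0.56,"claw":1},{"delta_pos":[0,0,-70],"spin":0.70,"claw":1},{"delta_pos":[0,0,-85],"spin":0.84,"claw":1},{"delta_pos":[0,0,-100],"spin":0.98,"claw":1},{"delta_pos":[0,0,-110],"spin":1.11,"claw":1}]'; python3 -m jog '[{"delta_pos":[0,0,0],"spin":0,"claw":1}]'
```

```text
clock: 5.0
position: [0.5552, 0.0954, 0.2043]
tool_rot: [3.14, -0.0, 2.213]
force: [-0.0, -0.0, -1.0]
grip_width: 0.0395
clock: 5.8
position: [0.5551, 0.0934, 0.0932]
tool_rot: [3.141, -0.001, -2.956]
force: [0.3, -0.7, -2.0]
grip_width: 0.0393
clock: 5.9
position: [0.5545, 0.0918, 0.0919]
tool_rot: [3.141, -0.004, -2.956]
force: [-0.2, -0.3, -2.1]
grip_width: 0.0396
```

```bash
python3 -m jog '[{"delta_pos":[0,6,-20],"spin":-0.02,"claw":1},{"delta_pos":[0,6,-40],"spin":-0.02,"claw":1},{"delta_pos":[0,6,-55],"spin":-0.02,"claw":1},{"delta_pos":[0,6,-62],"spin":-0.02,"claw":1},{"delta_pos":[0,6,-66],"spin":-0.02,"claw":1},{"delta_pos":[0,6,-68],"spin":-0.02,"claw":1},{"delta_pos":[0,6,-68],"spin":-0.02,"claw":1},{"delta_pos":[0,6,-68],"spin":-0.02,"claw":1}]'
python3 - <<'E'
from h import *
o=bot.observe();print(o['position'],o['tool_rot'],o['qpos'][6])
im,p=snap('wrist','w3');t,_=snap('top','t3');s,_=snap('scene','s3')
q=lambda a,x,y,w,h,k:cv2.resize(a[y:y+h,x:x+w],None,fx=k,fy=k,interpolation=cv2.INTER_CUBIC)
c=np.zeros((600,800,3),np.uint8)
a=q(im,100,150,360,270,1.2);c[:a.shape[0],:a.shape[1]]=a
a=q(t,130,185,120,75,3);c[330:555,:360]=a
a=q(s,330,195,120,60,3.5);c[330:540,370:790]=a
cv2.imwrite('pics/c3.png',c)
E
```

```text
clock: 6.7
position: [0.5548, 0.0978, 0.0244]
tool_rot: [3.141, -0.003, -2.976]
force: [0.1, -1.2, -1.1]
grip_width: 0.0393
[0.55477915 0.0977977  0.0244351 ] [ 3.14092182e+00 -2.99892020e-03 -2.97582142e+00] 0.7894203123938829
```

View pics/c3.png

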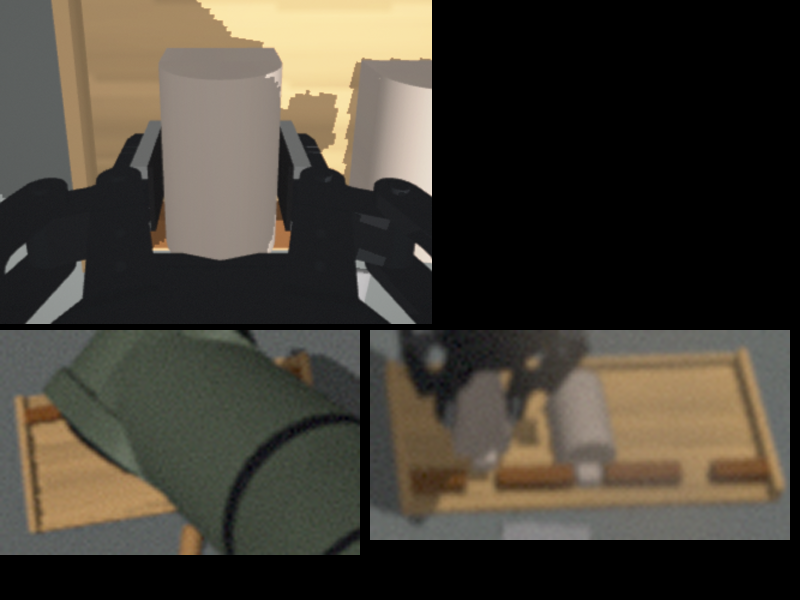

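The scene crop shows the tongue lined up with the right-hand notch, and the wrist crop shows the cast parallel to cast_done. I'll lower it slowly.

```bash
python3 -m jog '[{"delta_pos":[0,0,-4],"spin":0,"claw":1},{"delta_pos":[0,0,-7],"spin":0,"claw":1},{"delta_pos":[0,0,-10],"spin":0,"claw":1},{"delta_pos":[0,0,-12],"spin":0,"claw":1},{"delta_pos":[0,0,-13],"spin":0,"claw":1},{"delta_pos":[0,0,-14],"spin":0,"claw":1},{"delta_pos":[0,0,-14],"spin":0,"claw":1}]'; python3 -m jog '[{"delta_pos":[0,0,-0.5],"spin":0,"claw":1},{"delta_pos":[0,0,-1],"spin":0,"claw":1},{"delta_pos":[0,0,-1],"spin":0,"claw":1}]'
```

```text
clock: 7.55
position: [0.5547, 0.0978, 0.0102]
tool_rot: [3.141, -0.003, -2.976]
force: [-0.1, 0.2, -1.3]
grip_width: 0.0393
clock: 7.85
position: [0.5547, 0.0978, 0.0095]
tool_rot: [3.141, -0.003, -2.976]
force: [-2.8, -0.4, 5.8]
grip_width: 0.0395
```

```bash
python3 -m jog '[{"delta_pos":[1,0.2,0.4],"spin":0,"claw":1},{"delta_pos":[2,0.3,0.4],"spin":0,"claw":1},{"delta_pos":[3,0.5,0.4],"spin":0,"claw":1},{"delta_pos":[3.5,0.6,0.4],"spin":0,"claw":1},{"delta_pos":[3.5,0.6,0.4],"spin":0,"claw":1}]'; python3 -m jog '[{"delta_pos":[0.5,0.1,0],"spin":0,"claw":1},{"delta_pos":[1,0.2,0],"spin":0,"claw":1},{"delta_pos":[1,0.2,0],"spin":0,"claw":1}]';python3 -m jog '[{"delta_pos":[0.5,0.1,0],"spin":0,"claw":1},{"delta_pos":[1,0.2,0],"spin":0,"claw":1},{"delta_pos":[1,0.2,0],"spin":0,"claw":1}]'
```

```text
clock: 8.35
position: [0.5582, 0.0984, 0.0098]
tool_rot: [3.141, -0.003, -2.976]
force: [-0.3, -0.1, -0.3]
grip_width: 0.0393
clock: 8.65
position: [0.5593, 0.0986, 0.0098]
tool_rot: [3.141, -0.003, -2.976]
force: [-0.3, -0.3, -0.5]
grip_width: 0.0396
clock: 8.95
position: [0.5604, 0.0989, 0.0098]
tool_rot: [3.141, -0.003, -2.976]
force: [-0.4, 0.3, -0.5]
grip_width: 0.0393
```

```bash
python3 -m jog '[{"delta_pos":[0.5,0.1,0],"spin":0,"claw":1},{"delta_pos":[1,0.2,0],"spin":0,"claw":1},{"delta_pos":[1,0.2,0],"spin":0,"claw":1}]';python3 -m jog '[{"delta_pos":[0.5,0.1,0],"spin":0,"claw":1},{"delta_pos":[1,0.2,0],"spin":0,"claw":1},{"delta_pos":[1,0.2,0],"spin":0,"claw":1}]'
```

```text
clock: 9.25
position: [0.5615, 0.0991, 0.0099]
tool_rot: [3.141, -0.003, -2.976]
force: [0.2, 0.6, -1.4]
grip_width: 0.0393
clock: 9.55
position: [0.5625, 0.0993, 0.0099]
tool_rot: [3.141, -0.003, -2.976]
force: [0.1, -1.1, -1.5]
grip_width: 0.039
```

```bash
python3 -m jog '[{"delta_pos":[0.5,0.1,0],"spin":0,"claw":1},{"delta_pos":[1,0.2,0],"spin":0,"claw":1},{"delta_pos":[1,0.2,0],"spin":0,"claw":1}]';python3 -m jog '[{"delta_pos":[0.5,0.1,0],"spin":0,"claw":1},{"delta_pos":[1,0.2,0],"spin":0,"claw":1},{"delta_pos":[1,0.2,0],"spin":0,"claw":1}]'
```

```text
clock: 9.85
position: [0.5636, 0.0995, 0.0098]
tool_rot: [3.141, -0.003, -2.976]
force: [-0.1, 1.4, -1.0]
grip_width: 0.0393
clock: 10.15
position: [0.5644, 0.0997, 0.0098]
tool_rot: [3.141, -0.003, -2.976]
force: [-2.7, -0.3, -0.1]
grip_width: 0.0394
```

```bash
python3 -m jog '[{"delta_pos":[0.5,0.1,0],"spin":0,"claw":1},{"delta_pos":[0.5,0.1,0],"spin":0,"claw":1}]'; python3 -m jog '[{"delta_pos":[0,0,-0.4],"spin":0,"claw":1},{"delta_pos":[0,0,-0.4],"spin":0,"claw":1}]'
```

```text
clock: 10.35
position: [0.5644, 0.0997, 0.0097]
tool_rot: [3.141, -0.004, -2.976]
force: [-5.2, -0.8, 2.1]
grip_width: 0.0393
clock: 10.55
position: [0.5643, 0.0996, 0.0095]
tool_rot: [3.142, -0.004, -2.976]
force: [-4.8, -1.2, 6.2]
grip_width: 0.0396
```

```bash
python3 -m jog '[{"delta_pos":[0,0,0],"spin":0,"claw":0.45},{"delta_pos":[0,0,0],"spin":0,"claw":0.38},{"delta_pos":[0,0,0],"spin":0,"claw":0.35},{"delta_pos":[0,0,0],"spin":0,"claw":0.35}]'; python3 -m jog '[{"delta_pos":[0,0,10],"spin":0,"claw":0.35},{"delta_pos":[0,0,30],"spin":0,"claw":0.35},{"delta_pos":[0,0,60],"spin":0,"claw":0.35},{"delta_pos":[0,0,100],"spin":0,"claw":0.35},{"delta_pos":[-20,-40,130],"spin":-0.1,"claw":0},{"delta_pos":[-30,-80,150],"spin":-0.22,"claw":0},{"delta_pos":[-45,-125,150],"spin":-0.35,"claw":0},{"delta_pos":[-50,-170,150],"spin":-0.48,"claw":0}]'
python3 - <<'E'
from h import *
o=bot.observe();print(o['position'],o['tool_rot'],o['qpos'])
t,_=snap('top','t4');w,p=snap('wrist','w4');np.save('w4.npy',p,allow_pickle=True)
c=np.zeros((420,800,3),np.uint8);c[:,:560]=w
c[:150,560:800]=cv2.resize(t[185:260,130:250],None,fx=2,fy=2);c[160:310,560:800]=cv2.resize(t[225:300,275:395],None,fx=2,fy=2)
cv2.imwrite('pics/c4.png',c)
E
```

```text
clock: 10.95
position: [0.5644, 0.0997, 0.0095]
tool_rot: [3.142, -0.004, -2.976]
force: [0.1, 0.2, -0.2]
grip_width: 0.0557
clock: 11.75
position: [0.5134, -0.072, 0.161]
tool_rot: [-3.141, -0.003, 2.823]
force: [1.7, -0.8, 0.7]
grip_width: 0.0853
[ 0.5134018  -0.07198134  0.16099159] [-3.14121148e+00 -2.61956868e-03  2.82257888e+00] [ 0.59214581  0.54865303 -0.7701035   1.91641467  0.49098517  0.87678633
  0.82212905]
```

View pics/c4.png

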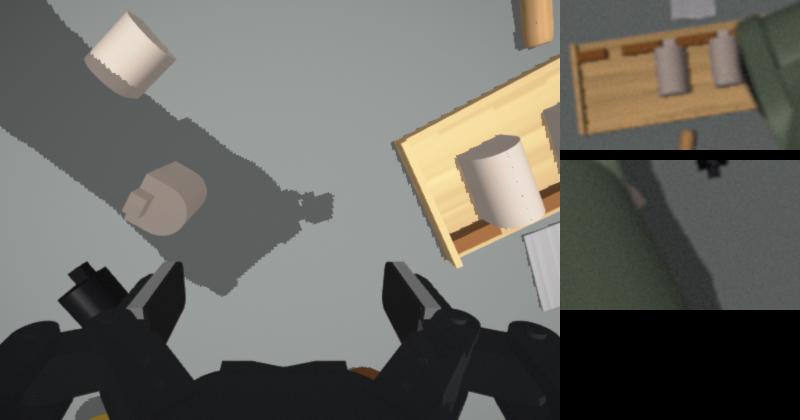

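cast_lying now sits in bay0 with its tongue in the notch. The standing cast is at about (165,195) in the wrist view, tongue at (138,205). I'll fit its pose.

```bash
cat >> h.py <<'E'
def ssil(p,q,sh=(420,560)):
    x,y,f=q[:3];z=q[3] if len(q)>3 else 0; im=np.zeros(sh,np.uint8)
    n=np.array([np.cos(f),np.sin(f),0]);l=np.array([np.sin(f),-np.cos(f),0]);u=np.array([0,0,1.])
    for m in model(0,0,0):
        w=np.outer(m[:,0]+.033,u)+np.outer(m[:,1],l)+np.outer(m[:,2],n)+[x,y,z]
        h=cv2.convexHull(proj(p,w).astype(np.float32)); cv2.fillConvexPoly(im,np.round(h*16).astype(np.int32),255,cv2.LINE_AA,4)
    return im/255.
E
python3 - <<'E'
from h import *
p=np.load('w4.npy',allow_pickle=True).item();im=cv2.imread('pics/w4.png')
T=cam('top');it=cv2.imread('pics/top0.png');S=cam('scene');isn=cv2.imread('pics/scene0.png')
m=comp(warm(im,6),170,200);mt=comp(warm(it),308,243);ms=comp(warm(isn),265,188);print(m.sum(),mt.sum(),ms.sum())
g=gaussian_filter
def run(vs,q0):
    f=lambda q:sum(((g(ssil(a,q),1)-g(b,1))**2).sum() for a,b in vs)
    s=np.vstack([q0,np.array(q0)+np.diag([.01,.01,.2,.01][:len(q0)])])
    r=minimize(f,q0,method='Nelder-Mead',options=dict(initial_simplex=s,xatol=1e-5,fatol=.3,maxiter=400));print(r.x,r.fun)
run([(p,m)],[.465,-.185,.7]);run([(p,m)],[.465,-.185,.4]);run([(p,m),(T,mt),(S,ms)],[.465,-.185,.7,0.])
E
```

```text
4242.0 228.0 409.0
[ 0.46593713 -0.17829604  0.66945093] 8.976918167364957
[ 0.46593034 -0.17833208  0.66959679] 9.269159543054117
[ 0.46626392 -0.17931482  0.67765179 -0.00202773] 39.340105559331
```

The fit is very good: the foot of the back is at (0.466, -0.1785) and the vault faces +0.67 rad. The tool can't tilt, so I'll tip the cast onto its back by pushing high on its vault side, using a nearly shut gripper whose two fingertips straddle the crown.

```bash
python3 -m jog '[{"delta_pos":[2,-10,0],"spin":-0.14,"claw":0.3},{"delta_pos":[4,-30,0],"spin":-0.28,"claw":0.75},{"delta_pos":[4,-50,0],"spin":-0.42,"claw":0.75},{"delta_pos":[4,-66,0],"spin":-0.56,"claw":0.75},{"delta_pos":[4,-66,0],"spin":-0.70,"claw":0.75},{"delta_pos":[4,-66,0],"spin":-0.84,"claw":0.75},{"delta_pos":[4,-66,0],"spin":-0.98,"claw":0.75},{"delta_pos":[4,-66,0],"spin":-1.12,"claw":0.75}]' && python3 -m jog '[{"delta_pos":[0,0,0],"spin":-0.14,"claw":0.75},{"delta_pos":[0,0,0],"spin":-0.28,"claw":0.75},{"delta_pos":[0,0,0],"spin":-0.42,"claw":0.75},{"delta_pos":[0,0,0],"spin":-0.56,"claw":0.75},{"delta_pos":[0,0,0],"spin":-0.70,"claw":0.75},{"delta_pos":[0,0,0],"spin":-0.84,"claw":0.75},{"delta_pos":[0,0,0],"spin":-0.98,"claw":0.75},{"delta_pos":[0,0,0],"spin":-1.03,"claw":0.75}]'; python3 -m jog '[{"delta_pos":[0,0,0],"spin":0,"claw":0.75}]'
```

```text
clock: 12.65
position: [0.5175, -0.1423, 0.1608]
tool_rot: [-3.139, -0.004, 1.69]
force: [-0.2, 0.5, 0.2]
grip_width: 0.0213
clock: 13.45
position: [0.5176, -0.1418, 0.1614]
tool_rot: [-3.139, -0.004, 0.655]
force: [0.3, 0.5, -0.1]
grip_width: 0.0213
clock: 13.55
position: [0.5177, -0.1414, 0.162]
tool_rot: [-3.139, -0.005, 0.655]
force: [1.1, 0.0, -0.4]
grip_width: 0.0212
```

```bash
python3 -m jog '[{"delta_pos":[0,4,-30],"spin":0.015,"claw":0.75},{"delta_pos":[0,4,-65],"spin":0.015,"claw":0.75},{"delta_pos":[0,4,-95],"spin":0.015,"claw":0.75},{"delta_pos":[0,4,-110],"spin":0.015,"claw":0.75},{"delta_pos":[0,4,-110],"spin":0.015,"claw":0.75},{"delta_pos":[0,4,-110],"spin":0.015,"claw":0.75}]'; python3 -m jog '[{"delta_pos":[-4,-3,0],"spin":0,"claw":0.75},{"delta_pos":[-8,-6,0],"spin":0,"claw":0.75},{"delta_pos":[-11,-9,0],"spin":0,"claw":0.75},{"delta_pos":[-14,-11,0],"spin":0,"claw":0.75},{"delta_pos":[-17,-13,0],"spin":0,"claw":0.75},{"delta_pos":[-20,-16,0],"spin":0,"claw":0.75}]'; python3 -m jog '[{"delta_pos":[-3,-2.4,0],"spin":0,"claw":0.75},{"delta_pos":[-6,-4.8,0],"spin":0,"claw":0.75},{"delta_pos":[-9,-7,0],"spin":0,"claw":0.75}]'
```

```text
clock: 14.15
position: [0.5181, -0.1372, 0.0526]
tool_rot: [-3.139, -0.005, 0.671]
force: [-1.0, -0.1, -0.1]
grip_width: 0.0214
clock: 14.75
position: [0.4979, -0.1533, 0.0527]
tool_rot: [-3.139, -0.006, 0.671]
force: [-0.3, 0.4, 1.0]
grip_width: 0.0217
clock: 15.05
position: [0.4887, -0.1605, 0.0527]
tool_rot: [-3.139, -0.006, 0.671]
force: [0.5, -0.5, 0.5]
grip_width: 0.0213
```

Run:
```python
from h import *
w,p=snap('wrist','w5');np.save('w5.npy',p,allow_pickle=True);s,_=snap('scene','s5')
c=np.zeros((420,800,3),np.uint8);c[:,:560]=w;c[:240,560:800]=cv2.resize(s[130:210,220:300],None,fx=3,fy=3);cv2.imwrite('pics/c5.png',c)
```

```text
(no output)
```

View pics/c5.png

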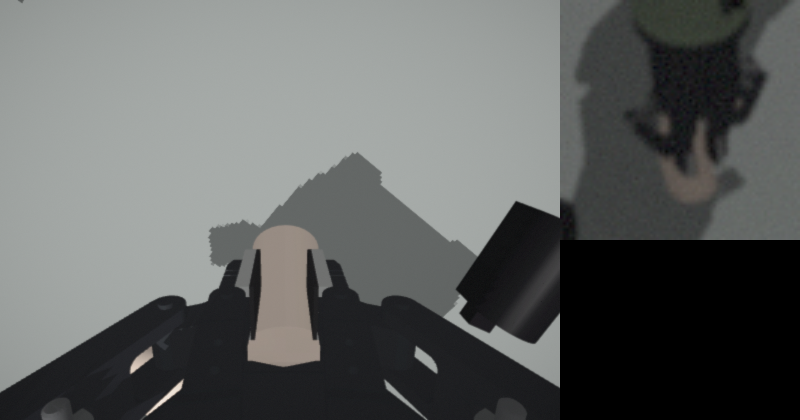

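The cast is leaning, with its crown seated between the fingertips and its foot end visible at (285,230). It is tipping and not sliding, so I'll continue.

```bash
python3 -m jog '[{"delta_pos":[-2.4,-1.9,0],"spin":0,"claw":0.75},{"delta_pos":[-4.8,-3.8,0],"spin":0,"claw":0.75},{"delta_pos":[-7.2,-5.7,0],"spin":0,"claw":0.75},{"delta_pos":[-9.6,-7.6,0],"spin":0,"claw":0.75},{"delta_pos":[-12,-9.5,0],"spin":0,"claw":0.75},{"delta_pos":[-14,-11,0],"spin":0,"claw":0.75},{"delta_pos":[-14,-11,0],"spin":0,"claw":0.75},{"delta_pos":[-14,-11,0],"spin":0,"claw":0.75}]'; python3 -m jog '[{"delta_pos":[0,0,30],"spin":0,"claw":0.75},{"delta_pos":[-5,-5,70],"spin":0,"claw":0.5},{"delta_pos":[-15,-15,110],"spin":0,"claw":0},{"delta_pos":[-25,-22,120],"spin":0,"claw":0},{"delta_pos":[-25,-22,120],"spin":0,"claw":0},{"delta_pos":[-25,-22,120],"spin":0,"claw":0}]'
python3 - <<'E'
from h import *
o=bot.observe();print(o['position'],o['tool_rot'])
w,p=snap('wrist','w6');np.save('w6.npy',p,allow_pickle=True)
m0=warm(w,6);n,l,st,ct=cv2.connectedComponentsWithStats(m0)
for i in range(1,n):
    if st[i,4]>300: print(st[i],ct[i].round())
def lay(m):
    return min((fit([(p,m)],[x,-.2,a]) for x in(.44,) for a in(-2.47,)),key=lambda r:r.fun)
c=min(range(1,n),key=lambda i:np.hypot(*(ct[i]-proj(p,[[.44,-.199,.02]])[0])) if st[i,4]>800 else 1e9)
r=lay((l==c).astype(float));print(r.x,r.fun)
d=w.copy();cs,_=cv2.findContours((sil(p,r.x)>.5).astype(np.uint8),0,1);cv2.drawContours(d,cs,-1,(0,0,255),1);cv2.imwrite('pics/c6.png',d)
E
```

```text
clock: 15.95
position: [0.4745, -0.1717, 0.0527]
tool_rot: [-3.139, -0.005, 0.671]
force: [0.2, 0.6, 0.4]
grip_width: 0.0214
clock: 16.55
position: [0.4494, -0.1935, 0.1722]
tool_rot: [-3.139, -0.005, 0.671]
force: [0.1, 0.8, -0.3]
grip_width: 0.0855
[ 0.44937768 -0.19352741  0.17219771] [-3.13886273 -0.00531452  0.67056438]
[ 261  166   46   84 3607] [284. 206.]
[ 166  205   67   60 2816] [199. 235.]
[ 0.44012893 -0.1997158  -2.45781633] 9.543575266606393
```

The silhouette residual of 9.5 confirms the cast lies on its back at (0.440, -0.200), yaw -2.458. I'll grasp it with a partial opening because the offcut is close.

```bash
python3 -m jog '[{"delta_pos":[-9,-6,-40],"spin":0.013,"claw":0.25},{"delta_pos":[-9,-6,-80],"spin":0.013,"claw":0.25},{"delta_pos":[-9,-6,-115],"spin":0.013,"claw":0.25},{"delta_pos":[-9,-6,-145],"spin":0.013,"claw":0.25},{"delta_pos":[-9,-6,-162],"spin":0.013,"claw":0.25},{"delta_pos":[-9,-6,-168],"spin":0.013,"claw":0.25},{"delta_pos":[-9,-6,-168],"spin":0.013,"claw":0.25},{"delta_pos":[-9,-6,-168],"spin":0.013,"claw":0.25}]' 30; python3 -m jog '[{"delta_pos":[0,0,0],"spin":0,"claw":0.4},{"delta_pos":[0,0,0],"spin":0,"claw":0.5},{"delta_pos":[0,0,0],"spin":0,"claw":1},{"delta_pos":[0,0,0],"spin":0,"claw":1},{"delta_pos":[0,0,0],"spin":0,"claw":1},{"delta_pos":[0,0,0],"spin":0,"claw":1}]' 30
```

```text
clock: 17.4
position: [0.4407, -0.199, 0.0042]
tool_rot: [-3.138, -0.005, 0.684]
force: [0.2, -0.9, 0.2]
grip_width: 0.0638
clock: 18.0
position: [0.4412, -0.1993, 0.005]
tool_rot: [-3.139, -0.006, 0.684]
force: [-1.4, 0.4, 11.3]
grip_width: 0.0391
```

```bash
python3 -m jog '[{"delta_pos":[0,0,20],"spin":0,"claw":1},{"delta_pos":[0,0,60],"spin":0,"claw":1},{"delta_pos":[0,0,105],"spin":0.1,"claw":1},{"delta_pos":[0,30,140],"spin":0.24,"claw":1},{"delta_pos":[5,70,160],"spin":0.38,"claw":1},{"delta_pos":[10,110,170],"spin":0.52,"claw":1},{"delta_pos":[20,150,170],"spin":0.66,"claw":1},{"delta_pos":[30,190,170],"spin":0.80,"claw":1}]' && python3 -m jog '[{"delta_pos":[10,40,0],"spin":0.14,"claw":1},{"delta_pos":[20,80,0],"spin":0.28,"claw":1},{"delta_pos":[30,120,0],"spin":0.42,"claw":1},{"delta_pos":[40,160,0],"spin":0.56,"claw":1},{"delta_pos":[50,200,0],"spin":0.70,"claw":1},{"delta_pos":[55,235,0],"spin":0.84,"claw":1},{"delta_pos":[59,260,0],"spin":0.98,"claw":1},{"delta_pos":[59,265,0],"spin":1.12,"claw":1}]' && python3 -m jog '[{"delta_pos":[0,0,0],"spin":0.14,"claw":1},{"delta_pos":[0,0,-10],"spin":0.28,"claw":1},{"delta_pos":[0,0,-30],"spin":0.42,"claw":1},{"delta_pos":[0,0,-50],"spin":0.56,"claw":1},{"delta_pos":[0,0,-70],"spin":0.70,"claw":1},{"delta_pos":[0,0,-80],"spin":0.70,"claw":1},{"delta_pos":[0,0,-90],"spin":0.70,"claw":1},{"delta_pos":[0,0,-90],"spin":0.70,"claw":1}]'
```

```text
clock: 18.8
position: [0.4714, -0.008, 0.1761]
tool_rot: [-3.141, -0.005, 1.489]
force: [0.9, -0.8, -1.5]
grip_width: 0.0393
clock: 19.6
position: [0.5301, 0.2603, 0.1765]
tool_rot: [3.14, -0.006, 2.618]
force: [-0.4, -0.6, -0.6]
grip_width: 0.0392
clock: 20.4
position: [0.5298, 0.26, 0.0859]
tool_rot: [3.141, -0.007, -2.968]
force: [-0.4, -0.3, -0.8]
grip_width: 0.0395
```

```bash
python3 -m jog '[{"delta_pos":[0,-4,-20],"spin":-0.008,"claw":1},{"delta_pos":[0,-4,-38],"spin":-0.008,"claw":1},{"delta_pos":[0,-4,-50],"spin":-0.008,"claw":1},{"delta_pos":[0,-4,-58],"spin":-0.008,"claw":1},{"delta_pos":[0,-4,-63],"spin":-0.008,"claw":1},{"delta_pos":[0,-4,-66],"spin":-0.008,"claw":1},{"delta_pos":[0,-4,-66],"spin":-0.008,"claw":1},{"delta_pos":[0,-4,-66],"spin":-0.008,"claw":1}]'
python3 - <<'E'
from h import *
o=bot.observe();print(o['position'],o['tool_rot'])
s,_=snap('scene','s7');w,_=snap('wrist','w7')
c=np.zeros((420,800,3),np.uint8);c[:,:560][:270,:360]=w[150:,100:460];c[:280,365:]=cv2.resize(s[195:275,330:454],None,fx=3.5,fy=3.5,interpolation=cv2.INTER_CUBIC)[:,:435];cv2.imwrite('pics/c7.png',c)
E
```

```text
clock: 21.2
position: [0.53, 0.2562, 0.0203]
tool_rot: [3.141, -0.006, -2.977]
force: [0.1, -0.5, -0.6]
grip_width: 0.0392
[0.5300029  0.25617287 0.02027421] [ 3.14051039 -0.00609669 -2.97651344]Traceback (most recent call last):
  File "<stdin>", line 4, in <module>
ValueError: could not broadcast input array from shape (280,434,3) into shape (280,435,3)
```

Run:
```python
import cv2,numpy as np
s=cv2.imread('pics/s7.png');w=cv2.imread('pics/w7.png')
c=np.zeros((420,800,3),np.uint8);c[:270,:360]=w[150:,100:460];c[:280,365:799]=cv2.resize(s[195:275,330:454],(434,280),interpolation=cv2.INTER_CUBIC);cv2.imwrite('pics/c7.png',c)
```

```text
(no output)
```

View pics/c7.png

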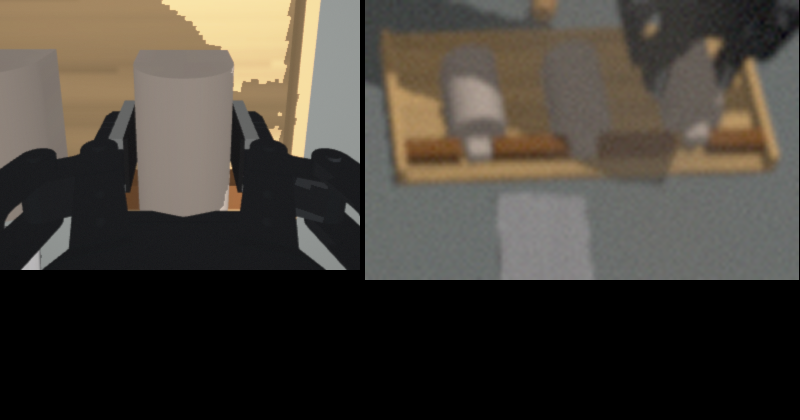

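The tongue lines up with the left notch and the cast is parallel to cast_done. I'll lower it.

```bash
python3 -m jog '[{"delta_pos":[0,0,-3],"spin":0,"claw":1},{"delta_pos":[0,0,-6],"spin":0,"claw":1},{"delta_pos":[0,0,-7.5],"spin":0,"claw":1},{"delta_pos":[0,0,-8.5],"spin":0,"claw":1},{"delta_pos":[0,0,-8.5],"spin":0,"claw":1}]'; python3 -m jog '[{"delta_pos":[0,0,-0.5],"spin":0,"claw":1},{"delta_pos":[0,0,-0.7],"spin":0,"claw":1},{"delta_pos":[0,0,-0.7],"spin":0,"claw":1}]'
```

```text
clock: 21.8
position: [0.53, 0.2561, 0.0116]
tool_rot: [3.141, -0.006, -2.976]
force: [-0.2, 0.5, -1.9]
grip_width: 0.0395
clock: 22.1
position: [0.53, 0.2562, 0.0111]
tool_rot: [3.141, -0.006, -2.977]
force: [-1.8, -0.0, 4.2]
grip_width: 0.0395
```

```bash
python3 -m jog '[{"delta_pos":[1,0.2,0.4],"spin":0,"claw":1},{"delta_pos":[2,0.3,0.4],"spin":0,"claw":1},{"delta_pos":[3,0.5,0.4],"spin":0,"claw":1},{"delta_pos":[4,0.7,0.4],"spin":0,"claw":1},{"delta_pos":[4.5,0.8,0.4],"spin":0,"claw":1},{"delta_pos":[4.5,0.8,0.4],"spin":0,"claw":1}]'; python3 -m jog '[{"delta_pos":[0.5,0.1,0],"spin":0,"claw":1},{"delta_pos":[1,0.2,0],"spin":0,"claw":1},{"delta_pos":[1,0.2,0],"spin":0,"claw":1}]';python3 -m jog '[{"delta_pos":[0.5,0.1,0],"spin":0,"claw":1},{"delta_pos":[1,0.2,0],"spin":0,"claw":1},{"delta_pos":[1,0.2,0],"spin":0,"claw":1}]'; python3 -m jog '[{"delta_pos":[0.5,0.1,0],"spin":0,"claw":1},{"delta_pos":[1,0.2,0],"spin":0,"claw":1},{"delta_pos":[1,0.2,0],"spin":0,"claw":1}]'
```

```text
clock: 22.7
position: [0.5329, 0.2566, 0.0112]
tool_rot: [3.142, -0.009, -2.976]
force: [-10.6, -3.2, 6.3]
grip_width: 0.0393
clock: 23.0
position: [0.5329, 0.2566, 0.0111]
tool_rot: [-3.141, -0.011, -2.976]
force: [-9.5, -3.1, 6.6]
grip_width: 0.0392
clock: 23.3
position: [0.5329, 0.2566, 0.0111]
tool_rot: [-3.14, -0.013, -2.976]
force: [-9.6, -3.5, 9.6]
grip_width: 0.0392
clock: 23.6
position: [0.5329, 0.2566, 0.0111]
tool_rot: [-3.14, -0.015, -2.975]
force: [-9.9, -3.4, 9.9]
grip_width: 0.0395
```

Contact at x = 0.533, a few mm earlier than I extrapolated from bay0. The cast is on the floor (z as expected), so I'll release, lift, and measure all three casts and the rail from above.

```bash
python3 -m jog '[{"delta_pos":[-0.5,-0.1,0],"spin":0,"claw":1},{"delta_pos":[-0.5,-0.1,0],"spin":0,"claw":0.45},{"delta_pos":[-0.5,-0.1,0],"spin":0,"claw":0.38},{"delta_pos":[-0.5,-0.1,0],"spin":0,"claw":0.35},{"delta_pos":[-0.5,-0.1,0],"spin":0,"claw":0.35}]'; python3 -m jog '[{"delta_pos":[0,0,10],"spin":0,"claw":0.35},{"delta_pos":[0,0,30],"spin":0,"claw":0.35},{"delta_pos":[0,0,60],"spin":0,"claw":0.35},{"delta_pos":[10,-10,100],"spin":0,"claw":0.35},{"delta_pos":[35,-30,140],"spin":0,"claw":0.35},{"delta_pos":[65,-55,180],"spin":0,"claw":0.35},{"delta_pos":[95,-75,200],"spin":0,"claw":0.35},{"delta_pos":[110,-75,215],"spin":0,"claw":0.35}]'
python3 - <<'E'
from h import *
o=bot.observe();print(o['position'],o['tool_rot'])
w,p=snap('wrist','w8');np.save('w8.npy',p,allow_pickle=True)
cv2.imwrite('pics/c8.png',w)
E
```

```text
clock: 24.1
position: [0.5324, 0.2565, 0.011]
tool_rot: [-3.14, -0.015, -2.975]
force: [-0.4, 0.1, 0.6]
grip_width: 0.055
clock: 24.9
position: [0.6455, 0.1775, 0.2301]
tool_rot: [-3.139, -0.011, -2.98]
force: [-0.1, 0.7, -0.2]
grip_width: 0.0557
[0.6454978  0.17748048 0.23011412] [-3.13913275 -0.01107533 -2.98048316]
```

View pics/c8.png

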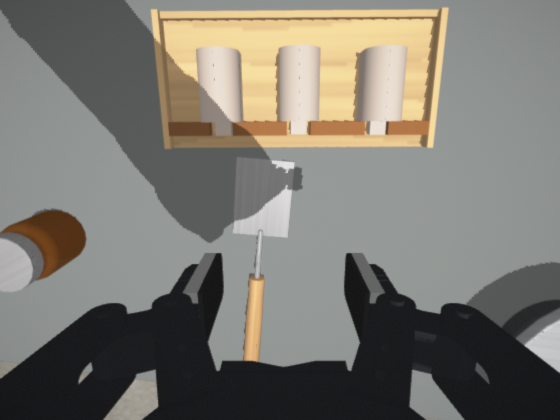

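All three casts are in their notches, tongues at (223,128), (299,127) and (377,127), all level with the rail. I'll check numerically how far home they are relative to cast_done.

Run:
```python
from h import *
p=np.load('w8.npy',allow_pickle=True).item();im=cv2.imread('pics/w8.png')
f=cv2.GaussianBlur(im,(3,3),0);hs=cv2.cvtColor(f,cv2.COLOR_BGR2HSV)
m0=(hs[...,1]<52).astype(np.uint8);m0[:35]=0;m0[136:]=0
P=[]
for u,x,y in((223,.564,.099),(299,.547,.1775),(384,.534,.2565)):
    b=m0.copy();b[:,:u-34]=0;b[:,u+34:]=0
    m=comp(b,u,80)
    g=lambda q:((gaussian_filter(sil(p,(*q[:3],.006)),1)-gaussian_filter(m,1))**2).sum()
    q0=[x,y,.17];r=minimize(g,q0,method='Nelder-Mead',options=dict(initial_simplex=np.vstack([q0,np.array(q0)+np.eye(3)*.01]),xatol=1e-5,fatol=.3));print(m.sum(),r.x.round(4),round(r.fun));P.append(r.x)
P=np.array(P)
# rail mask fit
h=(hs[...,0]<17)&(hs[...,1]>110);h[:112]=0;h[140:]=0;h[:,:168]=0;h[:,430:]=0;h=h.astype(float)
g=lambda q:((gaussian_filter(railsil(p,q),1)-gaussian_filter(h,1))**2).sum()
q0=[.542,.177,.165];r=minimize(g,q0,method='Nelder-Mead',options=dict(initial_simplex=np.vstack([q0,np.array(q0)+np.eye(3)*.01]),xatol=1e-5,fatol=.3));print('tray',r.x,r.fun,h.sum())
for yw in (r.x[2],):
    Rm=np.array([[np.cos(yw),np.sin(yw)],[-np.sin(yw),np.cos(yw)]])
    print(((P[:,:2]-r.x[:2])@Rm.T*1000).round(1), (P[:,2]-yw).round(3))
    print('rel to done',((P[:,:2]-P[1,:2])@Rm.T*1000).round(1))
for u in(223,299,377): print(u,[tuple(im[v,u]) for v in range(118,142,2)])
```

```text
3293.0 [0.561  0.1006 0.1778] 158
3120.0 [0.5472 0.1772 0.1672] 128
3519.0 [0.5343 0.2581 0.1777] 139
tray [0.54329914 0.17727533 0.16446061] 82.86592499514838 2944.0
[[  4.9 -78.5]
 [  3.8  -0.7]
 [  4.3  81.2]] [0.013 0.003 0.013]
rel to done [[  1.1 -77.8]
 [  0.    0. ]
 [  0.5  82. ]]
223 [(np.uint8(125), np.uint8(133), np.uint8(143)), (np.uint8(125), np.uint8(133), np.uint8(144)), (np.uint8(126), np.uint8(134), np.uint8(145)), (np.uint8(126), np.uint8(135), np.uint8(145)), (np.uint8(125), np.uint8(134), np.uint8(144)), (np.uint8(125), np.uint8(134), np.uint8(144)), (np.uint8(124), np.uint8(134), np.uint8(144)), (np.uint8(125), np.uint8(134), np.uint8(144)), (np.uint8(124), np.uint8(134), np.uint8(145)), (np.uint8(86), np.uint8(112), np.uint8(131)), (np.uint8(81), np.uint8(111), np.uint8(134)), (np.uint8(84), np.uint8(116), np.uint8(141))]
299 [(np.uint8(201), np.uint8(215), np.uint8(228)), (np.uint8(213), np.uint8(224), np.uint8(236)), (np.uint8(215), np.uint8(226), np.uint8(236)), (np.uint8(215), np.uint8(226), np.uint8(236)), (np.uint8(214), np.uint8(225), np.uint8(236)), (np
[... 194 characters left out ...]
(142), np.uint8(196), np.uint8(230)), (np.uint8(145), np.uint8(200), np.uint8(233)), (np.uint8(145), np.uint8(200), np.uint8(233))]
377 [(np.uint8(197), np.uint8(211), np.uint8(225)), (np.uint8(200), np.uint8(213), np.uint8(226)), (np.uint8(212), np.uint8(224), np.uint8(235)), (np.uint8(212), np.uint8(224), np.uint8(235)), (np.uint8(212), np.uint8(224), np.uint8(235)), (np.uint8(214), np.uint8(225), np.uint8(236)), (np.uint8(214), np.uint8(225), np.uint8(235)), (np.uint8(213), np.uint8(225), np.uint8(236)), (np.uint8(189), np.uint8(216), np.uint8(232)), (np.uint8(134), np.uint8(186), np.uint8(222)), (np.uint8(145), np.uint8(200), np.uint8(233)), (np.uint8(149), np.uint8(208), np.uint8(238))]
```

```bash
python3 -c "
from workcell import bot
print(bot.job_done(), bot.observe()['clock'])"
```

```text
the job is handed in; nothing more can be done
the job is handed in; nothing more can be done
```

Both loose casts are in the tray, flat back down with tongue in the notch, and I handed the job in at about 25 s of the 62 s allowed. Handing in gives no verdict, so the result below rests on my own last measurements.

- **cast_lying to bay0:** I picked it up directly, turned it and lowered it to the floor (about 6 N). I then slid it forward until it met the rail (about 5 N).
- **cast_standing to bay2:** The tool can't tilt, so I tipped this cast onto its back on the bench by pushing slowly on its vault side; the last part of that was a free fall. I then placed it the same way, with 4 N at the floor and about 10 N at the rail.

**Last check (wrist view from above):** All three tongues are in their notches.

| Cast | Fitted x in the tray frame (home is 5 mm) | Offset along the rail from its bay centre | Turn relative to the tray |
|---|---|---|---|
| cast_lying (bay0) | 4.9 mm | about +1.5 mm | 0.7° |
| cast_done (bay1) | 3.8 mm | about -0.7 mm | 0.2° |
| cast_standing (bay2) | 4.3 mm | about +1.2 mm | 0.7° |

The fits are good to roughly 1 to 2 mm. cast_done showed no visible shift, and the gripper ended clear of everything. I did not re-measure the other bystanders.

**Disagreement:** In bay2 the cast met the rail about 4 mm earlier than I extrapolated from the bay0 contact, allowing for the grip offset. The fit puts it within 1 mm of the home position, so I left it there.

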